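# Clear the basket and crack the sealed dry box

## Task

On the repair bench, a wire rinse basket stands on the lid of the dry box: lift it off by its handle and hang it by that handle over both prongs of the hook stand, free of the gripper. Then take the bow handle of the dry box's lid, pull until the sticky rubber seal lets go without flinging the lid open, and hold the lid ajar with its front edge about 4 cm (two fingers' width) up; finish while still holding it there, steady, with the basket still hanging. Leave the solder spool, circuit board, bottle and screwdriver where they are.

Things in the scene. Friction and masses are not known exactly. Their poses are not given: they have to be found in the camera images.
- drybox: Fixed white plastic dry box, 230 (x) x 220 (y) x 100 mm high without lid. Origin: centre of its underside. Its x axis points from the handle side (front) to the hinge side (back), z up. It carries the grey lid (top face 113 mm above the table, 240 x 228 x 12 mm).
- lid (a joint): Opening angle of the lid in rad: 0 = shut and sealed, 0.8 = stop. Per 0.1 rad the front edge (236 mm from the hinge axis) rises 24 mm, the handle 20 mm. The sticky seal's pull at the handle peaks at 12 to 20 N in the first 10 mm of lift there and is gone by 15 mm; after that only the lid's weight (about 2 N there) is carried. Let go when ajar, it falls shut.
- lid_handle (a point): Middle of the black bow handle's round bar near the lid's front edge: 12 mm thick, along the box's y axis, 84 mm clear between posts, centre 34 mm above the lid's top (147 mm above the table when shut), 85 mm in front of the box's centre. Pinch it from above, fingers closing along the box's x axis; it turns between the pads as the lid tilts.
- lid_hinge (a point): Point on the lid's hinge axis, in the middle of the back edge: 115 mm behind the box's centre, 100 mm above the table. The axis runs along the box's y axis.
- basket: Loose steel wire rinse basket, 80 (x) x 90 (y) x 42 mm, about 0.18 kg, with a stiff upright bail handle. Origin: centre of its underside; z up. At the start it stands on the rear half of the dry box's lid.
- basket_bar (a point): Middle of the top bar of the basket's handle: round steel bar 10 mm thick along the basket's y axis, its centre 125 mm above the basket's underside, 84 mm clear between the two uprights, 78 mm of open height between basket rim and bar.
- hookstand: Fixed steel hook stand; origin on the table under its 16 mm post, base 130 x 130 x 12 mm. Two level prongs (8 mm rods at y = -26 and +26 mm) run from x = 0 to -98 mm in its frame, upper side 214 mm above the table; their tips turn up 20 mm at x = -106 mm. Nothing between or above the prongs; a crossbar joins them 45 mm lower at x = 0.
- hook_seat (a point): Midway between the prongs, level with their upper side, 55 mm from the post: where the middle of the handle bar should rest, the bar lying across both prongs along the stand's y axis (bar centre 5 mm above). Bring the bar in above the upturned tips, basket below the prongs, along the stand's +x, then lower.
- spool: Bystander: grey solder spool, 68 mm wide, 55 mm high, upright on the table on the far side of the dry box as seen from the hook stand. Origin: centre of its underside.
- board: Bystander: green circuit board with components, 110 x 75 mm, 22 mm high, lying near the robot. Origin: centre of its underside.
- bottle: Bystander: white bottle with black cap, 56 mm wide, 130 mm high, behind the dry box. Origin: centre of its underside.
- driver: Bystander: screwdriver lying near the robot, along its own x axis.
Not all that is in view belongs to the job. Leave any purple or red look-alike of the basket alone.

How it is judged:
On the way, in this order (a step that is already met when the one before it is completed fails the run):
1. the basket hangs by its handle on both prongs of the hook stand, let go (x of basket_bar in the frame of hookstand between -0.1 and -0.004 m and y of basket_bar in the frame of hookstand between -0.03 and 0.03 m and z of basket_bar in the frame of hookstand between 0.212 and 0.228 m and contact force between basket and hookstand above 0.5 N and contact force between basket and the arm below 0.05 N and angle between basket's own z axis and vertical below 0.25 rad and linear speed of basket below 0.06 m/s), for 0.4 s.
2. the lid's seal is broken (value of joint lid above 0.08 rad), for 0.1 s.
At the end, for the whole second after the job is handed in: The fingers hold the lid steady at 0.10 to 0.28 rad (front edge about 24 to 66 mm up) with more than 0.5 N on it; the basket hangs at rest on the hook stand's prongs (bar between post and tips, within 30 mm of the middle, tilted less than 0.25 rad) and the arm does not touch it (all of step 1 and value of joint lid between 0.1 and 0.28 rad and velocity of joint lid between -0.06 and 0.06 rad/s and contact force between the fingers and drybox above 0.5 N); the arm keeps its last pose, push and grip.
It fails at once if the lid is flung open beyond 0.6 rad (value of joint lid above 0.6 rad).
It fails at once if the lid is opened while the basket is not yet on the hook stand (value of joint lid above 0.06 rad and horizontal distance between basket_bar and hook_seat above 0.1 m).
It fails at once if the solder spool, circuit board, bottle or screwdriver is moved by more than 3 cm (distance of any of spool, board, bottle, driver from where it was at the start of the episode above 0.03 m).
It also fails if it takes over 64 s, if anything falls off the work surface, if the arm or the gripper's body presses on something with over 40 N, if the wrist force passes 120 N, or if a joint passes its speed limit or range.

## Robot

A 6-joint arm with a two-finger parallel gripper is mounted at the origin on the work surface. World frame = base frame: x ahead of the robot, y to its left, z up, the work surface at z = 0. Lengths are in m, angles in rad, forces in N, time in s.
With the tool pointing down it reaches from about 0.3 to 0.775 m from the base axis. Payload 14.6 kg.
Tool frame: the origin (TCP) lies midway between the tips of the shut fingers; the grasp point (between the pads) lies 19 mm behind it (env.grip_point_offset is the distance from the TCP to the grasp point, in m); z points along the fingers, y is the line along which they close (so a half turn about z gives the same grasp; the last joint's range is limited). The gripper opens to 94 mm and grips with 3 to 60 N. Pads are 16 mm wide; open, the fingers measure 119 mm over their backs; the gripper's body (75 mm by 177 mm) begins 78 mm behind the grasp point.
Start: joints at [-1.235, 0.3, 1.521, -0, 1.321, -0.067], TCP at [0.216, -0.506, 0.205] pointing down, gripper open.
Joint ranges: [-3.03, 3.03], [-0.79, 2.21], [0.23, 2.52], [-1.04, 4.18], [0, 3.07], [-2.55, 2.55]. Speed limits (rad/s): [2.22, 2.22, 2.57, 3.14, 3.14, 3.14].

## Interface

Orientations are given as a 3x3 rotation matrix whose columns are the frame's x, y, z axes.
In Python, from plant import env, vision gives the robot as it stands.
- The arm moves only by the tool send_rows, never from a script. Its arguments are lists of equal length, an entry for each row: "linear": the shift along the tool's x, y, z scaled (see below), a list of three; "delta_rot": the turn, a rotation vector about the tool's x, y, z scaled (see below), a list of three. A call has 1 to 12 rows; each row shifts and turns the commanded pose from where the row before left it, along the tool's axes as they then stand; what a row does not reach is not made up. The controller multiplies each number of a shift by 0.02 m and each number of a turn by 0.12 rad. A row lasts 1/10 s, in which the tool goes at most 50 mm and 8.59 degrees, less where a joint would pass 70% of its speed; a pose out of reach is approached as far as the arm can. A call with a number of a shift or a turn outside -1 to 1 is refused whole. A call with a gripper value outside its range is refused whole. "gripper" is the opening, from 0 (shut) to 1 (fully open), set as the call begins (left out, the last holds). The fingers move at their own pace and stop on an object; "newtons" is the grip in N (left out, the last holds). Time passes only in rows, so rows that do not move let the fingers close. It gives the time, the measured TCP pose, the force, the opening and the grip force at its end, in the units of the state.
- env.get_obs(): the state, without advancing time (a new reading comes with each control period).
- vision.capture(name): name is "scene" or "top"; returns a dict with "pixels" (384x512x3 uint8, red, green, blue), "range_z" (384x512 float32, m along the optical axis (not along the pixel's ray), 0 where there is no reading), "vfov" (degrees; the focal length in pixels is half the picture's height over the tangent of half this angle, whatever the lens; pixels are square), "cx", "cy" (the principal point, pixels), "rvec" (rotation vector, rad) and "tvec" (3), from world to camera coordinates, as OpenCV has them. Camera axes: x right, y down, z forward; pixel columns grow to the right and rows downward; lengths in m; the calibration is good to about 2 mm. A picture is of the moment at which its call begins.
- env.job_done(): hands the job in; it is judged then, once.
The state is a dict: "time": time; "q": joint angles; "joint_velocities": joint speeds; "tau": joint torques, N m; "tcp_pos": TCP position; "orientation": TCP orientation; "ft_force": force on the tool from outside, world axes, zero at the start; "wrist_torque": the same for the moment, N m; "opening": opening from 0.0 (shut) to 1.0 (fully open); "gripper_force": force on a finger pad.
Only numpy, scipy, OpenCV 4.12 (cv2) and the standard library are available. Lean on these libraries where they do the work, as an engineer would, in place of code of your own. Each camera call takes 0.05 s, during which the arm holds its last target. There are 200 camera calls.

## Working session

There is one attempt and no reset: what is moved stays moved. The work goes in short steps, Python scripts to look and compute and a tool call to move; the robot and the scene stay as the last step left them, time stands still between calls to the robot, and variables do not carry over. Pictures are saved under pics/ and viewed, at most 10 in all, crops included, and the job is handed in when it is done.

Besides the shell and the picture viewer there is one more tool, called after "Emit:" as name(argument=value, ...), one argument or row to a line, values as JSON. send_rows: Moves the arm, as the interface text tells. Shifts and turns lie within -1 to 1; 1 stands for 0.02 m of shift or 0.12 rad of turn. Its arguments: {"type":"object","properties":{"linear":{"type":"array"},"delta_rot":{"type":"array"},"gripper":{"type":"number"},"newtons":{"type":"number"}},"required":["linear","delta_rot"]}

```bash
mkdir -p pics
cat > h.py <<'E'
import numpy as np, cv2
from plant import env, vision
def cap(n):
    c=vision.capture(n); h=c["pixels"].shape[0]
    f=h/2/np.tan(np.radians(c["vfov"])/2); R=cv2.Rodrigues(np.array(c["rvec"],float))[0]; t=np.array(c["tvec"],float).ravel()
    v,u=np.mgrid[0:h,0:c["pixels"].shape[1]]; z=c["range_z"]
    P=np.stack([(u-c["cx"])/f*z,(v-c["cy"])/f*z,z],-1)
    W=(P-t)@R; W[z==0]=np.nan
    return c["pixels"],W,(f,c["cx"],c["cy"],R,t)
def save(n,im): cv2.imwrite("pics/"+n,cv2.cvtColor(im,cv2.COLOR_RGB2BGR))
E
python3 - <<'E'
from h import *
for n in("scene","top"):
    p,W,k=cap(n); save(n+"1.png",p); np.savez(n+"1.npz",p=p,W=W); print(n,k[0],-k[3].T@k[4])
o=env.get_obs(); print(o["tcp_pos"],o["orientation"],o["time"])
E
```

```text
scene 469.01112605389574 [ 1.10936066 -0.61972997  1.09628691]
top 496.2362029219439 [ 0.36785265 -0.03133811  1.77433542]
[ 0.21549708 -0.50577765  0.20495949] [[ 9.19992234e-01  3.91936451e-01 -3.29101782e-04]
 [ 3.91936582e-01 -9.19991738e-01  9.57402958e-04]
 [ 7.24701967e-05 -1.00979031e-03 -9.99999488e-01]] 0.1
```

View pics/scene1.png

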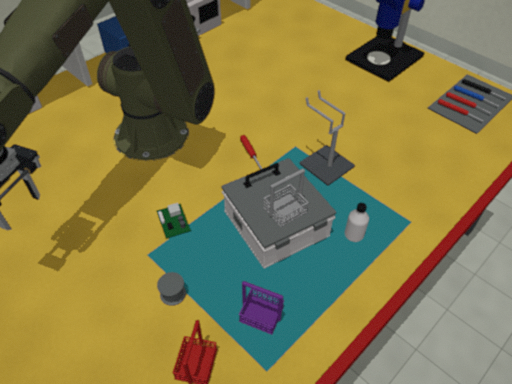

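View pics/top1.png

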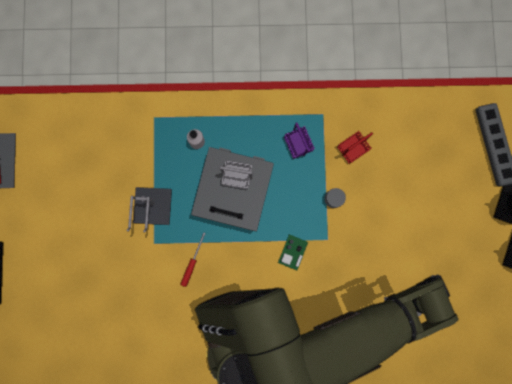

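The scene view shows the wire basket on the lid at about (285,200), the lid handle at (262,175), and the hook stand at (330,140). In the top view the basket is at (236,174), the handle at (227,212), and the prong tips at (131,232) and (147,232). The purple and red look-alikes are off to the side.

Run:
```python
from h import *
def line(P,n):
    c=np.median(P,0); d=np.linalg.svd(P[:,:2]-P[:,:2].mean(0))[2][0]
    s=(P[:,:2]-c[:2])@d; m=P[:,:2].mean(0)
    print(n,len(P),"mid",c[:2]+d*(s.min()+s.max())/2,"z",np.percentile(P[:,2],[5,50,95]).round(3),"ang",np.degrees(np.arctan2(d[1],d[0])).round(1),"len",np.ptp(s).round(3))
for n in("top","scene"):
    d=np.load(n+"1.npz");W=d["W"];p=d["p"].astype(int);x,y,z=W[...,0],W[...,1],W[...,2]
    print(n)
    reg=(x>.3)&(x<.9)&(y>-.1)&(y<.45)
    lid=reg&(abs(z-.113)<.006)&(y<.22)
    r=cv2.minAreaRect(W[lid][:,:2].astype(np.float32)); print("lid",r,np.median(z[lid]))
    hb=reg&(z>.14)&(z<.16)&(p.max(-1)<60)&(y<.22); 
    if hb.sum()>5: line(W[hb],"lidhandle")
    bb=reg&(z>.228)&(z<.255)&(y<.22)
    if bb.sum()>5: line(W[bb],"bar")
    bk=reg&(z>.12)&(z<.25)&(y<.2)&(p.max(-1)>110)
    if bk.sum()>5: line(W[bk],"basket")
    pr=(x>.3)&(x<.9)&(y>.2)&(y<.5)&(z>.195)&(z<.245)
    if pr.sum()>5:
        line(W[pr],"prongs"); print(cv2.minAreaRect(W[pr][:,:2].astype(np.float32)))
        q=W[pr&(z>.222)]; print("tips",q.round(3)[:12])
    ba=(x>.3)&(x<.9)&(y>.2)&(y<.5)&(abs(z-.012)<.005)&(p.max(-1)<110)
    print("base",ba.sum(),cv2.minAreaRect(W[ba][:,:2].astype(np.float32)))
p=np.load("top1.npz")["p"]; a=cv2.resize(p[130:245,115:285],None,fx=4,fy=4,interpolation=cv2.INTER_CUBIC); save("crop1.png",a)
```

```text
top
lid ((0.5867160558700562, 0.048715680837631226), (0.2864527106285095, 0.2622985243797302), 74.59684753417969) 0.11240172242004265
lidhandle 116 mid [0.48588768 0.0459025 ] z [0.144 0.151 0.156] ang -108.3 len 0.106
bar 105 mid [0.6097905  0.00790114] z [0.234 0.24  0.246] ang 79.0 len 0.1
basket 161 mid [0.60901601 0.0057943 ] z [0.122 0.233 0.245] ang -96.2 len 0.094
prongs 190 mid [0.48315501 0.33621057] z [0.206 0.212 0.228] ang 175.5 len 0.112
((0.4822472333908081, 0.3179241716861725), (0.06302769482135773, 0.11227354407310486), 86.75769805908203)
tips [[0.437 0.349 0.223]
 [0.437 0.344 0.23 ]
 [0.434 0.348 0.228]
 [0.434 0.345 0.229]
 [0.434 0.343 0.223]
 [0.433 0.296 0.227]
 [0.433 0.29  0.225]
 [0.431 0.352 0.225]
 [0.43  0.345 0.241]
 [0.431 0.344 0.232]
 [0.429 0.297 0.234]
 [0.429 0.295 0.231]]
base 842 ((0.5248003005981445, 0.31292498111724854), (0.13160043954849243, 0.1294032484292984), 85.99295043945312)
scene
lid ((0.5958788990974426, 0.048051849007606506), (0.2932569682598114, 0.2799456715583801), 74.59611511230469) 0.11242743016978755
lidhandle 127 mid [0.49044914 0.04260598] z [0.142 0.149 0.153] ang -105.4 len 0.103
bar 159 mid [0.61305887 0.00622341] z [0.234 0.241 0.244] ang -101.1 len 0.102
basket 312 mid [0.58238532 0.03138671] z [0.127 0.154 0.243] ang -38.4 len 0.186
prongs 223 mid [0.4835403  0.33305063] z [0.201 0.212 0.227] ang -3.3 len 0.115
((0.48252707719802856, 0.3158433139324188), (0.063910573720932, 0.1149819940328598), 87.13318634033203)
tips [[0.431 0.343 0.236]
 [0.43  0.35  0.231]
 [0.43  0.345 0.23 ]
 [0.432 0.347 0.23 ]
 [0.431 0.344 0.227]
 [0.435 0.344 0.23 ]
 [0.436 0.349 0.227]
 [0.431 0.346 0.223]
 [0.436 0.344 0.226]
 [0.436 0.35  0.223]
 [0.435 0.341 0.224]
 [0.441 0.343 0.226]]
base 989 ((0.5262932181358337, 0.31154346466064453), (0.13278377056121826, 0.13073407113552094), 86.075927734375)
```

View pics/crop1.png

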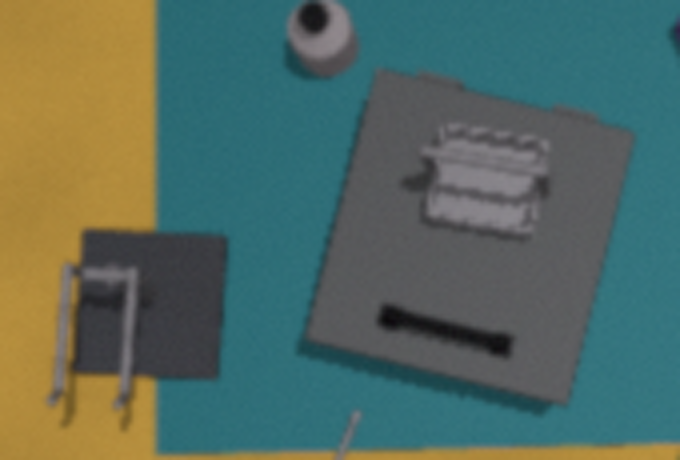

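Emit:
send_rows(
  linear=[
    [0,0,-0.6],
    [0,0,-0.6],
    [0,0,-0.6],
    [0,0,-0.6],
    [0,0,-0.6],
    [0,0,-0.6],
    [0,0,-0.6],
    [0,0,-0.6],
    [0,0,0],
  ],
  delta_rot=[
    [0,0,-0.9],
    [0,0,-0.9],
    [0,0,-0.9],
    [0,0,-0.9],
    [0,0,-0.9],
    [0,0,-0.9],
    [0,0,-0.9],
    [0,0,-0.9],
    [0,0,-0.9],
  ],
)

```text
time: 1.0
tcp_pos: [0.2157, -0.5063, 0.3028]
orientation: [[0.19, 0.982, 0.001], [0.982, -0.19, -0.002], [-0.002, 0.001, -1.0]]
ft_force: [-0.5, 0.1, -0.2]
opening: 1.001
gripper_force: 0.0
```

```bash
cat > go.py <<'E'
# go.py x y z yaw_deg : remaining shift/turn for the GRASP POINT, in tool units (rows of 1)
from h import *; import sys
from scipy.spatial.transform import Rotation as Ro
x,y,z,a=map(float,sys.argv[1:5]); o=env.get_obs(); R=np.array(o["orientation"]); a=np.radians(a)
Y=np.array([np.cos(a),np.sin(a),0]);Z=np.array([0,0,-1.]);G=np.c_[np.cross(Y,Z),Y,Z]
p=np.array([x,y,z])+env.grip_point_offset*Z-o["tcp_pos"]
print("shift",(R.T@p/.02).round(2),"after turn",(G.T@p/.02).round(2),"turn",(Ro.from_matrix(R.T@G).as_rotvec()/.12).round(2))
print("t",o["time"],"tcp",np.round(o["tcp_pos"],4),"F",np.round(o["ft_force"],1),"op",o["opening"],"gf",o["gripper_force"],"q",np.round(o["q"],2))
E
python3 go.py 0.611 0.007 0.30 -11
```

```text
shift [28.96 14.52  1.05] after turn [28.96 14.51  1.08] turn [0.01 0.01 0.  ]
t 1.0 tcp [ 0.2157 -0.5063  0.3028] F [-0.5  0.1 -0.2] op 1.001335975076307 gf 0.0 q [-1.23  0.25  1.37 -0.    1.53 -1.04]
```

Emit:
send_rows(
  linear=[
    [1,0.5,0],
    [1,0.5,0],
    [1,0.5,0],
    [1,0.5,0],
    [1,0.5,0],
    [1,0.5,0],
    [1,0.5,0],
    [1,0.5,0],
    [1,0.5,0],
    [1,0.5,0],
    [1,0.5,0],
    [1,0.5,0],
  ],
  delta_rot=[
    [0,0,0],
    [0,0,0],
    [0,0,0],
    [0,0,0],
    [0,0,0],
    [0,0,0],
    [0,0,0],
    [0,0,0],
    [0,0,0],
    [0,0,0],
    [0,0,0],
    [0,0,0],
  ],
)

```text
time: 2.2
tcp_pos: [0.3804, -0.2931, 0.3012]
orientation: [[0.195, 0.981, -0.0], [0.981, -0.195, 0.0], [0.0, -0.0, -1.0]]
ft_force: [0.3, 0.1, 0.6]
opening: 1.003
gripper_force: 0.0
```

Emit:
send_rows(
  linear=[
    [1,0.5,0],
    [1,0.5,0],
    [1,0.5,0],
    [1,0.5,0],
    [1,0.5,0],
    [1,0.5,0],
    [1,0.5,0],
    [1,0.5,0],
    [1,0.5,0],
    [1,0.5,0],
    [1,0.5,0],
    [1,0.5,0],
  ],
  delta_rot=[
    [0,0,0],
    [0,0,0],
    [0,0,0],
    [0,0,0],
    [0,0,0],
    [0,0,0],
    [0,0,0],
    [0,0,0],
    [0,0,0],
    [0,0,0],
    [0,0,0],
    [0,0,0],
  ],
)

```text
time: 3.4
tcp_pos: [0.5449, -0.0811, 0.3011]
orientation: [[0.195, 0.981, -0.001], [0.981, -0.195, 0.0], [-0.0, -0.001, -1.0]]
ft_force: [0.4, -0.4, 0.1]
opening: 0.999
gripper_force: 0.0
```

Emit:
send_rows(
  linear=[
    [1,0.5,0],
    [1,0.5,0],
    [1,0.5,0],
    [1,0.5,0],
    [1,0.5,0],
    [0,0,0],
  ],
  delta_rot=[
    [0,0,0],
    [0,0,0],
    [0,0,0],
    [0,0,0],
    [0,0,0],
    [0,0,0],
  ],
)

```text
time: 4.0
tcp_pos: [0.6136, 0.0082, 0.3004]
orientation: [[0.193, 0.981, -0.001], [0.981, -0.193, 0.0], [0.0, -0.002, -1.0]]
ft_force: [-0.2, -1.2, 0.1]
opening: 0.998
gripper_force: 0.0
```

```bash
python3 go.py 0.611 0.007 0.239 -11
python3 - <<'E'
from h import *
p,W,k=cap("scene"); save("s2.png",cv2.resize(p[60:280,150:400],None,fx=2.6,fy=2.6,interpolation=cv2.INTER_CUBIC))
E
```

```text
shift [-0.08 -0.11  4.01] after turn [-0.08 -0.12  4.01] turn [-0.01 -0.   -0.02]
t 4.0 tcp [0.6136 0.0082 0.3004] F [-0.2 -1.2  0.1] op 0.9979637180029747 gf 0.0 q [-0.05  0.4   1.17  0.    1.57  0.15]
```

View pics/s2.png

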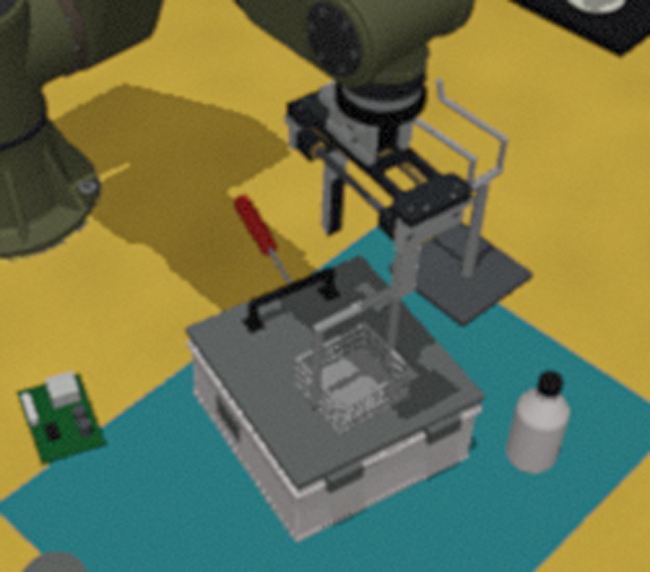

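The gripper straddles the bar, which runs from (315,330) to (395,295) in the crop. The open fingertips are at (335,230) and (403,290). Next I lower and grip.

Emit:
send_rows(
  linear=[
    [0,-0.1,1],
    [0,0,1],
    [0,0,1],
    [0,0,1],
    [0,0,0],
  ],
  delta_rot=[
    [0,0,0],
    [0,0,0],
    [0,0,0],
    [0,0,0],
    [0,0,0],
  ],
)

```text
time: 4.55
tcp_pos: [0.6096, 0.006, 0.2189]
orientation: [[0.195, 0.981, -0.004], [0.981, -0.195, 0.0], [-0.001, -0.004, -1.0]]
ft_force: [0.1, -0.2, -0.3]
opening: 0.997
gripper_force: 0.0
```

Emit:
send_rows(
  linear=[
    [0,0,0],
    [0,0,0],
    [0,0,0],
    [0,0,0],
    [0,0,0],
    [0,0,0],
    [0,0,0],
    [0,0,0],
    [0,0,0],
    [0,0,0],
  ],
  delta_rot=[
    [0,0,0],
    [0,0,0],
    [0,0,0],
    [0,0,0],
    [0,0,0],
    [0,0,0],
    [0,0,0],
    [0,0,0],
    [0,0,0],
    [0,0,0],
  ],
  gripper=0,
  newtons=25,
)

```text
time: 5.55
tcp_pos: [0.611, 0.0068, 0.2215]
orientation: [[0.195, 0.981, 0.0], [0.981, -0.195, -0.0], [-0.0, 0.0, -1.0]]
ft_force: [-0.6, 0.0, 0.3]
opening: 0.187
gripper_force: 0.0
```

Emit:
send_rows(
  linear=[
    [0,0,0],
    [0,0,0],
    [0,0,0],
    [0,0,0],
  ],
  delta_rot=[
    [0,0,0],
    [0,0,0],
    [0,0,0],
    [0,0,0],
  ],
)

```text
time: 5.95
tcp_pos: [0.611, 0.0068, 0.2214]
orientation: [[0.195, 0.981, -0.0], [0.981, -0.195, -0.0], [-0.0, -0.0, -1.0]]
ft_force: [-0.6, 0.5, -0.5]
opening: 0.101
gripper_force: 25.0
```

Emit:
send_rows(
  linear=[
    [0,0,-0.5],
    [0,0,-0.5],
    [0,0,-0.5],
    [0,0,-0.5],
    [0,0,-0.5],
    [0,0,-0.5],
    [0,0,0],
  ],
  delta_rot=[
    [0,0,0],
    [0,0,0],
    [0,0,0],
    [0,0,0],
    [0,0,0],
    [0,0,0],
    [0,0,0],
  ],
)

```text
time: 6.65
tcp_pos: [0.6114, 0.0068, 0.2832]
orientation: [[0.195, 0.981, 0.002], [0.981, -0.195, -0.0], [0.0, 0.002, -1.0]]
ft_force: [-0.5, 0.3, -1.1]
opening: 0.102
gripper_force: 25.0
```

```bash
python3 go.py 0.36 0.15 0.30 -3.7
```

```text
shift [  4.57 -13.72   0.07] after turn [  6.33 -13.01   0.1 ] turn [ 0.02 -0.   -1.1 ]
t 6.65 tcp [0.6114 0.0068 0.2832] F [-0.5  0.3 -1.1] op 0.10175301331260925 gf 24.999563097953796 q [-0.05  0.4   1.21  0.    1.53  0.15]
```

Emit:
send_rows(
  linear=[
    [0,-0.5,0],
    [0,-0.6,0],
    [0.4,-0.8,0],
    [0.5,-1,0],
    [0.5,-1,0],
    [0.5,-1,0],
    [0.5,-1,0],
    [0.5,-1,0],
    [0.5,-1,0],
    [0.5,-1,0],
    [0.5,-1,0],
    [0.5,-1,0],
  ],
  delta_rot=[
    [0,0,-0.5],
    [0,0,-0.6],
    [0,0,0],
    [0,0,0],
    [0,0,0],
    [0,0,0],
    [0,0,0],
    [0,0,0],
    [0,0,0],
    [0,0,0],
    [0,0,0],
    [0,0,0],
  ],
)

```text
time: 7.85
tcp_pos: [0.3991, 0.1211, 0.2812]
orientation: [[0.064, 0.998, -0.0], [0.998, -0.064, -0.0], [-0.0, -0.0, -1.0]]
ft_force: [0.1, 0.3, -1.3]
opening: 0.096
gripper_force: 25.0
```

Emit:
send_rows(
  linear=[
    [0.6,-1,0],
    [0.8,-0.8,0],
    [1,-0.3,0],
    [1,-0.3,0],
    [1,0,0],
    [1,0,0],
    [1,0,0],
    [1,0,0],
    [1,0,0],
    [0.6,0,0],
    [0,0,0],
  ],
  delta_rot=[
    [0,0,0],
    [0,0,0],
    [0,0,0],
    [0,0,0],
    [0,0,0],
    [0,0,0],
    [0,0,0],
    [0,0,0],
    [0,0,0],
    [0,0,0],
    [0,0,0],
  ],
)

```text
time: 8.95
tcp_pos: [0.3635, 0.3041, 0.281]
orientation: [[0.063, 0.998, -0.001], [0.998, -0.063, -0.0], [-0.0, -0.001, -1.0]]
ft_force: [-0.6, -0.4, -1.2]
opening: 0.096
gripper_force: 25.0
```

```bash
python3 go.py 0.35 0.324 0.275 -3.7;python3 go.py 0.466 0.316 0.267 -3.7
python3 - <<'E'
from h import *
p,W,k=cap("scene"); save("s3.png",cv2.resize(p[40:240,180:430],None,fx=2.6,fy=2.6,interpolation=cv2.INTER_CUBIC))
E
```

```text
shift [ 0.95 -0.73  1.24] after turn [ 0.95 -0.74  1.24] turn [-0.01  0.    0.01]
t 8.95 tcp [0.3635 0.3041 0.281 ] F [-0.6 -0.4 -1.2] op 0.09553704094232554 gf 24.999670386314392 q [0.62 0.08 1.61 0.   1.46 0.68]
shift [0.92 5.08 1.64] after turn [0.92 5.08 1.64] turn [-0.01  0.    0.01]
t 8.95 tcp [0.3635 0.3041 0.281 ] F [-0.6 -0.4 -1.2] op 0.09553704094232554 gf 24.999670386314392 q [0.62 0.08 1.61 0.   1.46 0.68]
```

View pics/s3.png

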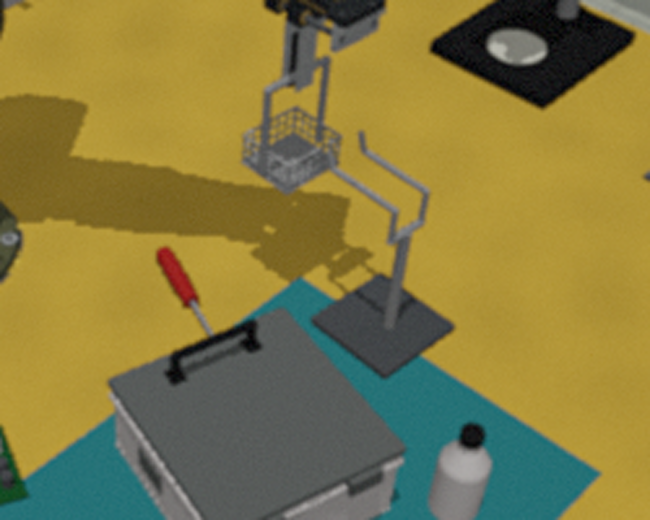

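The crop shows the basket upright in the grip, its bar at about (297,78), in front of the prong tips (near tip at about (332,160), far tip at (362,135)).

Emit:
send_rows(
  linear=[
    [0.4,-0.3,0.6],
    [0.5,0,0.6],
    [0,0,0.4],
    [0,0.4,0],
    [0,0.8,0],
    [0,0.8,0],
    [0,0.8,0],
    [0,0.8,0],
    [0,0.8,0],
    [0,0.6,0],
    [0,0.4,0],
    [0,0,0],
  ],
  delta_rot=[
    [0,0,0],
    [0,0,0],
    [0,0,0],
    [0,0,0],
    [0,0,0],
    [0,0,0],
    [0,0,0],
    [0,0,0],
    [0,0,0],
    [0,0,0],
    [0,0,0],
    [0,0,0],
  ],
)

```text
time: 10.2
tcp_pos: [0.4675, 0.3145, 0.2492]
orientation: [[0.065, 0.998, -0.0], [0.998, -0.065, -0.0], [-0.0, -0.0, -1.0]]
ft_force: [-0.3, -0.1, -0.9]
opening: 0.095
gripper_force: 25.0
```

```bash
python3 go.py 0.466 0.316 0.219 -3.7
python3 - <<'E'
from h import *
p,W,k=cap("scene"); save("s4.png",cv2.resize(p[60:200,250:400],None,fx=4,fy=4,interpolation=cv2.INTER_CUBIC))
E
```

```text
shift [ 0.07 -0.08  2.45] after turn [ 0.07 -0.08  2.45] turn [-0.  0. -0.]
t 10.2 tcp [0.4675 0.3145 0.2492] F [-0.3 -0.1 -0.9] op 0.09502305449146196 gf 24.999539852142334 q [ 0.53  0.3   1.42 -0.    1.42  0.59]
```

View pics/s4.png

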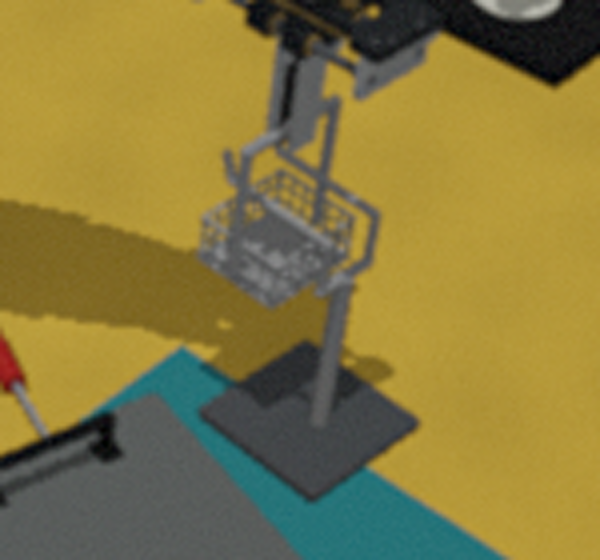

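The uprights straddle the two prongs and the basket sits below them. The bar is at about (290,125) in the crop. Next I lower.

Emit:
send_rows(
  linear=[
    [0,0,0.7],
    [0,0,0.7],
    [0,0,0.5],
    [0,0,0.2],
    [0,0,0.1],
    [0,0,0],
  ],
  delta_rot=[
    [0,0,0],
    [0,0,0],
    [0,0,0],
    [0,0,0],
    [0,0,0],
    [0,0,0],
  ],
)

```text
time: 10.85
tcp_pos: [0.4665, 0.3149, 0.2054]
orientation: [[0.064, 0.998, -0.0], [0.998, -0.064, 0.0], [0.0, -0.0, -1.0]]
ft_force: [-0.3, -0.0, -1.8]
opening: 0.099
gripper_force: 25.0
```

Emit:
send_rows(
  linear=[
    [0,0,0.05],
    [0,0,0.05],
    [0,0,0.05],
    [0,0,0],
  ],
  delta_rot=[
    [0,0,0],
    [0,0,0],
    [0,0,0],
    [0,0,0],
  ],
)

```text
time: 11.25
tcp_pos: [0.4666, 0.3149, 0.2024]
orientation: [[0.064, 0.998, -0.0], [0.998, -0.064, -0.0], [-0.0, -0.0, -1.0]]
ft_force: [-0.5, -0.1, -0.5]
opening: 0.1
gripper_force: 25.0
```

Emit:
send_rows(
  linear=[
    [0,0,0.05],
    [0,0,0.05],
    [0,0,0],
  ],
  delta_rot=[
    [0,0,0],
    [0,0,0],
    [0,0,0],
  ],
)

```text
time: 11.55
tcp_pos: [0.4667, 0.315, 0.2017]
orientation: [[0.064, 0.998, 0.001], [0.998, -0.064, 0.001], [0.001, 0.001, -1.0]]
ft_force: [-3.0, -2.2, 8.4]
opening: 0.095
gripper_force: 25.0
```

Contact is clear, so I open partly.

Emit:
send_rows(
  linear=[
    [0,0,0],
    [0,0,0],
    [0,0,0],
    [0,0,0],
    [0,0,0],
    [0,0,0],
  ],
  delta_rot=[
    [0,0,0],
    [0,0,0],
    [0,0,0],
    [0,0,0],
    [0,0,0],
    [0,0,0],
  ],
  gripper=0.5,
)

```text
time: 12.15
tcp_pos: [0.4666, 0.3149, 0.2004]
orientation: [[0.064, 0.998, -0.0], [0.998, -0.064, -0.0], [-0.0, -0.0, -1.0]]
ft_force: [0.6, 0.5, 0.2]
opening: 0.496
gripper_force: 0.0
```

Emit:
send_rows(
  linear=[
    [0,0,-0.3],
    [0,0,-0.6],
    [0,0,-0.8],
    [0,0,-1],
    [0,0,-1],
    [0,0,-1],
    [0,0,0],
  ],
  delta_rot=[
    [0,0,0],
    [0,0,0],
    [0,0,0],
    [0,0,0],
    [0,0,0],
    [0,0,0],
    [0,0,0],
  ],
)

```text
time: 12.85
tcp_pos: [0.4672, 0.3153, 0.298]
orientation: [[0.064, 0.998, 0.005], [0.998, -0.064, 0.003], [0.003, 0.004, -1.0]]
ft_force: [-0.3, 0.2, -0.2]
opening: 0.503
gripper_force: 0.0
```

```bash
python3 go.py 0.488 0.0445 0.25 -15.4
python3 - <<'E'
from h import *
d=np.load("top1.npz");W=d["W"]
p,W,k=cap("scene"); save("s5.png",cv2.resize(p[60:260,200:400],None,fx=3,fy=3,interpolation=cv2.INTER_CUBIC))
E
```

```text
shift [-13.45   1.89   3.31] after turn [-12.78   4.6    3.34] turn [ 0.03 -0.03  1.71]
t 12.85 tcp [0.4672 0.3153 0.298 ] F [-0.3  0.2 -0.2] op 0.5026584798119179 gf 0.0 q [0.53 0.28 1.34 0.   1.52 0.59]
```

View pics/s5.png

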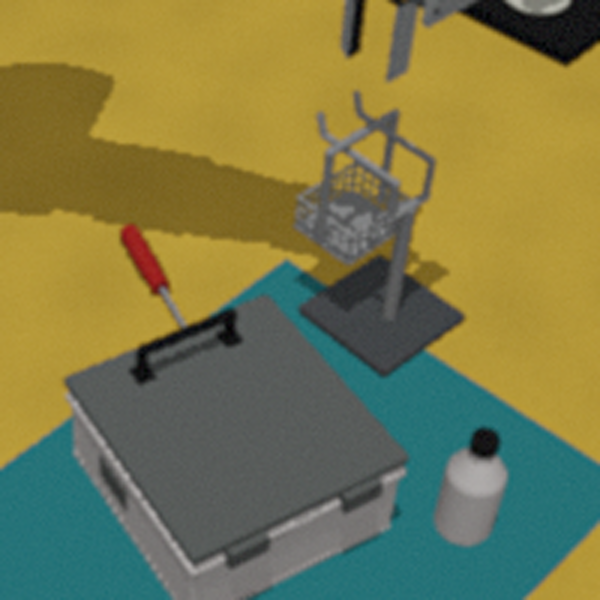

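The basket hangs on both prongs, with its bar at about (360,130), and the gripper is clear. Next is the lid handle at (190,340).

Emit:
send_rows(
  linear=[
    [0,0,0],
    [0,0,0],
    [-0.8,0.3,0],
    [-1,0.4,0],
    [-1,0.4,0],
    [-1,0.4,0],
    [-1,0.4,0],
    [-1,0.4,0],
    [-1,0.4,0],
    [-1,0.4,0],
    [-1,0.4,0],
    [-1,0.3,0],
  ],
  delta_rot=[
    [0,0,0.85],
    [0,0,0.85],
    [0,0,0],
    [0,0,0],
    [0,0,0],
    [0,0,0],
    [0,0,0],
    [0,0,0],
    [0,0,0],
    [0,0,0],
    [0,0,0],
    [0,0,0],
  ],
  gripper=0.6,
)

```text
time: 14.1
tcp_pos: [0.4876, 0.104, 0.2937]
orientation: [[0.263, 0.965, -0.001], [0.965, -0.263, -0.0], [-0.0, -0.001, -1.0]]
ft_force: [0.2, 0.3, -0.6]
opening: 0.598
gripper_force: 0.0
```

Emit:
send_rows(
  linear=[
    [-1,0.4,0],
    [-1,0.4,0],
    [-1,0,1],
    [0,0,1],
    [0,0,1],
    [0,0,0],
  ],
  delta_rot=[
    [0,0,0],
    [0,0,0],
    [0,0,0],
    [0,0,0],
    [0,0,0],
    [0,0,0],
  ],
)

```text
time: 14.7
tcp_pos: [0.486, 0.0428, 0.2318]
orientation: [[0.263, 0.965, -0.005], [0.965, -0.263, -0.0], [-0.001, -0.004, -1.0]]
ft_force: [0.3, -0.1, -0.1]
opening: 0.599
gripper_force: 0.0
```

```bash
python3 go.py 0.488 0.0445 0.147 -15.4
python3 - <<'E'
from h import *
p,W,k=cap("scene"); save("s6.png",cv2.resize(p[60:260,180:380],None,fx=3,fy=3,interpolation=cv2.INTER_CUBIC))
E
```

```text
shift [0.11 0.1  5.18] after turn [0.11 0.07 5.18] turn [-0.04  0.01  0.02]
t 14.7 tcp [0.486  0.0428 0.2318] F [ 0.3 -0.1 -0.1] op 0.5987913551326524 gf 0.0 q [ 0.01  0.14  1.65 -0.    1.35  0.28]
```

View pics/s6.png

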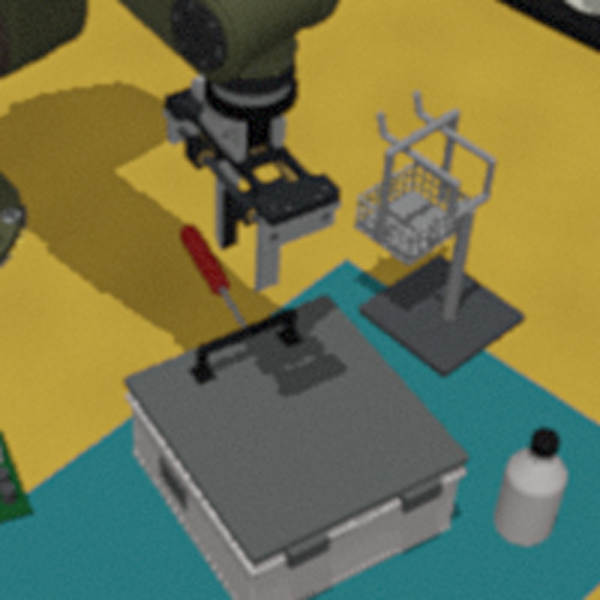

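The fingers are above the handle, with tips at (228,245) and (265,285) and the bar from (200,352) to (290,318). The basket is still hanging.

Emit:
send_rows(
  linear=[
    [0,0.1,1],
    [0,0,1],
    [0,0,1],
    [0,0,1],
    [0,0,0.9],
    [0,0,0],
    [0,0,0],
  ],
  delta_rot=[
    [0,0,0],
    [0,0,0],
    [0,0,0],
    [0,0,0],
    [0,0,0],
    [0,0,0],
    [0,0,0],
  ],
)

```text
time: 15.45
tcp_pos: [0.4898, 0.043, 0.1376]
orientation: [[0.264, 0.964, 0.001], [0.964, -0.264, -0.0], [0.0, 0.001, -1.0]]
ft_force: [0.4, -0.2, 0.5]
opening: 0.6
gripper_force: 0.0
```

Emit:
send_rows(
  linear=[
    [0,0,0],
    [0,0,0],
    [0,0,0],
    [0,0,0],
    [0,0,0],
    [0,0,0],
    [0,0,0],
    [0,0,0],
    [0,0,0],
    [0,0,0],
  ],
  delta_rot=[
    [0,0,0],
    [0,0,0],
    [0,0,0],
    [0,0,0],
    [0,0,0],
    [0,0,0],
    [0,0,0],
    [0,0,0],
    [0,0,0],
    [0,0,0],
  ],
  gripper=0,
  newtons=50,
)

```text
time: 16.45
tcp_pos: [0.4866, 0.0439, 0.1362]
orientation: [[0.264, 0.964, -0.008], [0.964, -0.264, 0.001], [-0.001, -0.008, -1.0]]
ft_force: [-23.0, 5.3, 14.4]
opening: 0.116
gripper_force: 50.0
```

Side load indicates a few mm of offset, and the bar sits low in the pads, so I re-seat the grip.

Emit:
send_rows(
  linear=[
    [0,0,0],
    [0,0,0],
    [0,-0.15,0],
    [0,0,0.2],
    [0,0,0],
    [0,0,0],
  ],
  delta_rot=[
    [0,0,0],
    [0,0,0],
    [0,0,0],
    [0,0,0],
    [0,0,0],
    [0,0,0],
  ],
  gripper=0.4,
)

```text
time: 17.05
tcp_pos: [0.4865, 0.0439, 0.1323]
orientation: [[0.265, 0.964, -0.0], [0.964, -0.265, -0.0], [-0.0, -0.0, -1.0]]
ft_force: [0.2, 0.6, -0.1]
opening: 0.399
gripper_force: 0.0
```

```bash
python3 go.py 0.486 0.0445 0.147 -15.4
```

```text
shift [ 0.02 -0.03  0.2 ] after turn [ 0.02 -0.03  0.2 ] turn [-0.    0.    0.01]
t 17.05 tcp [0.4865 0.0439 0.1323] F [ 0.2  0.6 -0.1] op 0.39919733974079785 gf 0.0 q [ 0.02  0.24  1.78 -0.    1.12  0.28]
```

Emit:
send_rows(
  linear=[
    [0,0,0.15],
    [0,0,0],
    [0,0,0],
    [0,0,0],
    [0,0,0],
    [0,0,0],
    [0,0,0],
    [0,0,0],
  ],
  delta_rot=[
    [0,0,0],
    [0,0,0],
    [0,0,0],
    [0,0,0],
    [0,0,0],
    [0,0,0],
    [0,0,0],
    [0,0,0],
  ],
  gripper=0,
  newtons=50,
)

```text
time: 17.85
tcp_pos: [0.4865, 0.0439, 0.1294]
orientation: [[0.265, 0.964, -0.0], [0.964, -0.265, 0.0], [-0.0, -0.0, -1.0]]
ft_force: [-0.1, -0.4, -0.1]
opening: 0.112
gripper_force: 50.0
```

Emit:
send_rows(
  linear=[
    [0,0.02,-0.1],
    [0,0.02,-0.1],
    [0,0.03,-0.1],
    [0,0.03,-0.1],
    [0,0.03,-0.1],
    [0,0.03,-0.1],
  ],
  delta_rot=[
    [0,0,0],
    [0,0,0],
    [0,0,0],
    [0,0,0],
    [0,0,0],
    [0,0,0],
  ],
)

```text
time: 18.45
tcp_pos: [0.4893, 0.0431, 0.1409]
orientation: [[0.265, 0.964, -0.001], [0.964, -0.265, 0.0], [-0.0, -0.001, -1.0]]
ft_force: [3.0, 0.8, -8.8]
opening: 0.109
gripper_force: 50.0
```

Emit:
send_rows(
  linear=[
    [0,0.03,-0.1],
    [0,0.03,-0.1],
    [0,0.03,-0.1],
    [0,0.03,-0.1],
    [0,0,0],
  ],
  delta_rot=[
    [0,0,0],
    [0,0,0],
    [0,0,0],
    [0,0,0],
    [0,0,0],
  ],
)

```text
time: 18.95
tcp_pos: [0.4921, 0.0423, 0.1499]
orientation: [[0.265, 0.964, 0.0], [0.964, -0.265, -0.0], [-0.0, 0.001, -1.0]]
ft_force: [1.6, -0.6, -5.3]
opening: 0.111
gripper_force: 50.0
```

Emit:
send_rows(
  linear=[
    [0,0.04,-0.1],
    [0,0.04,-0.1],
    [0,0.04,-0.1],
    [0,0.04,-0.1],
    [0,0.04,-0.1],
    [0,0.04,-0.1],
    [0,0,0],
    [0,0,0],
    [0,0,0],
    [0,0,0],
    [0,0,0],
  ],
  delta_rot=[
    [0,0,0],
    [0,0,0],
    [0,0,0],
    [0,0,0],
    [0,0,0],
    [0,0,0],
    [0,0,0],
    [0,0,0],
    [0,0,0],
    [0,0,0],
    [0,0,0],
  ],
)

```text
time: 20.05
tcp_pos: [0.4964, 0.0412, 0.1617]
orientation: [[0.265, 0.964, -0.0], [0.964, -0.265, 0.0], [-0.0, -0.0, -1.0]]
ft_force: [-5.5, 0.7, -3.0]
opening: 0.109
gripper_force: 50.0
```

Run:
```python
from h import *
p,W,k=cap("scene"); save("s7.png",cv2.resize(p[60:260,180:380],None,fx=3,fy=3,interpolation=cv2.INTER_CUBIC))
d=W[...,2]; m=(p.max(-1)<120)&(abs(W[...,0]-.56)<.13)&(abs(W[...,1]-.04)<.1)&(d>.105)&(d<.16)
Q=W[m]; a=np.radians(-15.4); s=Q[:,:2]@[np.cos(a),np.sin(a)]
for lo in np.arange(s.min(),s.max(),.03):
    i=(s>=lo)&(s<lo+.03); print(round(lo,3),i.sum(),np.median(Q[i,2]).round(4))
```

```text
0.426 264 0.1476
0.456 631 0.1429
0.486 672 0.1379
0.516 672 0.1332
0.546 664 0.1282
0.576 654 0.1233
0.606 645 0.1183
0.636 447 0.1138
0.666 4 0.1064
```

View pics/s7.png

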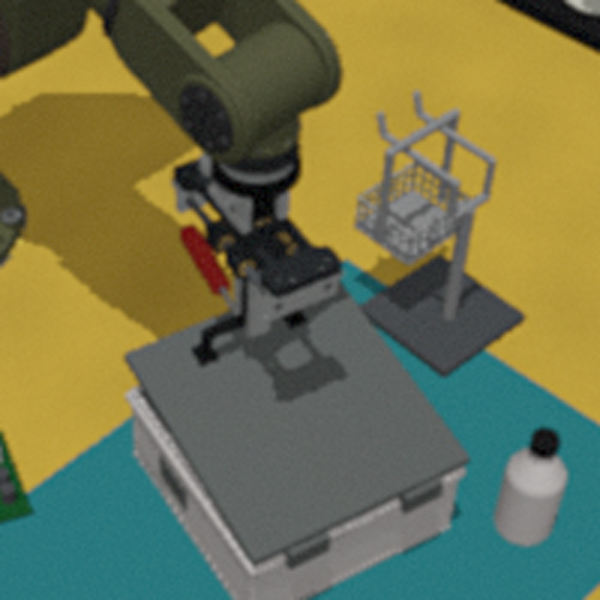

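The lid is ajar: its slope is 4.9 mm per 30 mm, or about 0.16 rad, which puts the front edge about 39 mm up. The basket still hangs at (420,170), and the fingers hold the handle at (255,320). I hand it in now.

```bash
python3 -c "
from plant import env
print(env.job_done())"
```

```text
the job is handed in; nothing more can be done
None
```

The job is handed in: the basket hangs on both prongs clear of the gripper, and the arm holds the lid steady at about 0.16 rad (front edge about 4 cm up). The simulator returned no verdict.

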